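Set a shaft collar on the flat

ROBOT

A 7-joint arm with a two-finger parallel gripper is mounted at the origin on the work surface. World frame = base frame: x ahead of the robot, y to its left, z up, the work surface at z = 0. Lengths are in m, angles in rad, forces in N, time in s.
With the tool pointing down it reaches from about 0.4 to 0.85 m from the base axis. Payload 10.4 kg.
Tool frame: the origin (TCP) lies at the very end of the fingers, on their centre line; the grasp point (between the pads) lies 19 mm behind it; z points along the fingers, y is the direction in which the jaws open and shut (so a half turn about z gives the same grasp; the last joint's range is limited). The gripper opens to 87 mm and grips with 3 to 60 N. Pads are 19 mm wide; open, the fingers measure 117 mm over their backs; the gripper's body (75 mm by 190 mm) begins 51 mm behind the grasp point.
Start: joints at [1.109, 0.332, -0.065, 1.46, 0.022, 1.35, -0.088], TCP at [0.266, -0.566, 0.223] pointing down, gripper open.
Joint ranges: [-2.6, 2.6], [-0.5, 2.12], [-1.47, 1.34], [0.16, 2.42], [-1.27, 4.41], [0.06, 2.06], [-2.6, 2.6]. Speed limits (rad/s): [2.22, 2.22, 2.79, 2.79, 3.14, 3.14, 3.14].

INTERFACE

Orientations are given as a unit quaternion [x, y, z, w].
In Python, from bench import read_state, imaging, r gives the robot as it stands. The module is installed in compiled form; this text tells all that it offers.
- The arm moves only by the tool move_arm, never from a script. Its argument "series" is a list of rows, each a list of 4 numbers: the shift along the tool's x, y, z in m, then the turn about the tool's z in rad. In form: [[x, y, z, roll], ...]. A call has 1 to 20 rows; each row is the pose to reach, as a shift and turn from the pose commanded when the call began, along the tool's axes at that moment; what a row does not reach only later rows make up. A row lasts 1/10 s, in which the tool goes at most 50 mm and 8.59 degrees, less where a joint would pass 70% of its speed; a pose out of reach is approached as far as the arm can. A call with a gripper value outside its range is refused whole. "claw" is the gripper's target within -1 to 1 (fully open at 1, half-way at 0, shut at -1), set as the call begins (left out, the last holds). The fingers move at their own pace and stop on an object; "newtons" is the grip in N (left out, the last holds). Time passes only in rows, so rows that repeat a pose let the fingers close. It gives the time, the measured TCP pose, the force and the opening at its end, in the units of the state.
- read_state(): the state, without advancing time (a new reading comes with each control period).
- imaging.camera(name): name is "scene" or "top" or "wrist"; returns (picture, depth): 400x640x3 uint8, red, green, blue; 400x640 float32, m along the optical axis (not along the pixel's ray), 0 where there is no reading.
- imaging.get_calibration(name): a dict with "camera_matrix" (3x3 intrinsics, pixels), "R" (3x3) and "t" (3): a world point X has camera coordinates R X + t. Camera axes: x right, y down, z forward; pixel columns grow to the right and rows downward; lengths in m; the calibration is good to about 2 mm. The wrist camera is an equidistant fisheye: a pixel r from the principal point sees the ray r / f radians off the axis. A picture is of the moment at which its call begins: read the wrist's pose just before it. get_calibration takes no time and is no camera call; for the wrist camera it gives the pose at the moment of the call.
- r.close_job(): hands the job in, once; it reports no verdict.
The state is a dict: "time": time; "joint_positions": joint angles; "joint_vel": joint speeds; "joint_torque": joint torques, N m; "ee_pos": TCP position; "eef_rot": TCP orientation; "ft_force": force on the tool from outside, world axes, zero at the start; "torque": the same for the moment, N m; "width": finger opening in m.
Only numpy, scipy, OpenCV 4.12 (cv2) and the standard library are available. Lean on these libraries where they do the work, as an engineer would, in place of code of your own. Each camera call takes 0.05 s, during which the arm holds its last target.

TASK

On the assembly fixture, first turn the black clamp knob about a quarter turn anticlockwise so that its toe swings off the collar, then take the top of the upright shaft between the fingers and turn it until its flat faces the key guide, leaving the collar down for now. Then grip the collar and lift it up the shaft until its top is flush with the shaft's end and its set-screw boss points at the key guide, so that the screw sits on the flat, and finish while still holding it there. Leave the spare ring, the oil bottle and the wrench where they are.

Things in the scene. Friction and masses are not known exactly. Their poses are not given: they have to be found in the camera images.
- fixture: Assembly fixture fixed to the bench: dark steel plate 270 x 160 x 12 mm. Origin on the bench surface, exactly under the axis of the upright shaft; z up; -x points from the shaft to the key guide, +x from the shaft to the clamp knob. Plate spans x -123..+147, y +-80 mm. A round bearing, 46 mm in diameter, stands under the shaft, top 45 mm above the bench.
- guide_tip (a point): The mouth of the key guide: an 18 mm wide horizontal aluminium tube on a square post (30 mm wide), 87 mm above the bench, 64 mm from the shaft axis on the fixture's -x side and aimed at the shaft. Tube top at 96 mm above the bench. Fixed to the fixture.
- shaft_end (a point): Centre of the top end of the upright steel shaft, 97 mm above the bench; axes turn with the shaft. The shaft is 28 mm in diameter and only turns about its vertical axis (stiff, about 0.1 N m; it stays where left). The top 31 mm (66 to 97 mm above the bench) has one flat, 9 mm from the axis, so that the end looks like a D from above: 23 mm across at the flat, 28 mm elsewhere. The 32 mm above the resting collar are free to grip.
- flat (a point): Middle of the shaft's flat, 9 mm from the axis and 82 mm above the bench. Its -x axis is the outward direction of the flat; turns with the shaft.
- shaft (a joint): Turn of the shaft, rad, anticlockwise seen from above positive, stops at +-3.1. At 0 the flat faces the key guide (fixture -x). It starts at 0.6 to 1.7, so it has to be turned clockwise by that much.
- clamp_grip (a point): Middle of the black bar grip of the swing-clamp knob, 95 mm from the shaft axis on the fixture's +x side. The bar is 46 mm long (its x axis), 14 mm thick (its y axis) and reaches from 76 to 102 mm above the bench; this point is at 89 mm. Under it a steel toe, 77 mm long, 16 mm wide, 66 to 74 mm above the bench, points along the bar's -x and hooks 1 mm over the collar. Turns with the knob.
- clamp (a joint): Turn of the clamp knob, rad, positive anticlockwise seen from above, 0 to 1.75 with end stops. 0: toe points at the shaft and holds the collar down. A quarter turn anticlockwise (1.57) swings it clear to the fixture's -y side. It starts between 0 and 0.25; friction about 0.08 N m, stays where left.
- collar: Loose dark steel shaft collar around the shaft, outer diameter 52 mm, bore 31 mm, 20 mm high, about 0.2 kg. Origin at the centre of its underside, z up. Starts resting on the bearing, underside 45 mm above the bench, turned up to 0.5 rad either way. A round set-screw boss, 13 mm in diameter, sticks out 10 mm on its -x side; the sides at +-y are free for the fingers.
- collar_top (a point): Centre of the collar's top face, 20 mm above its origin.
- collar_screw (a point): Outer end of the collar's set-screw boss, 36 mm from the collar's axis on its -x side, 10 mm above its underside.
- spare_ring: Bystander: loose plain steel ring, 40 mm outer diameter, 10 mm high, lying on the fixture plate. Origin at the centre of its underside.
- oil_bottle: Bystander: white bottle, 48 mm in diameter, 110 mm tall, standing about 0.2 m from the shaft. Origin at the centre of its underside.
- wrench: Bystander: steel wrench, 170 mm long, lying on the bench beside the plate, about 0.13 m from the shaft. Origin at the middle of its underside.
Not all that is in view belongs to the job. Of the things like the collar, leave any that is orange; of the rest the smaller one is meant.

How it is judged:
By the outcome, as a careful person would: the job done as asked, in the order asked, and still so for the second after the job is handed in, while the arm keeps its last pose, push and grip.
It also fails if it takes over 54 s, if anything falls off the work surface, if the arm or the gripper's body presses on something with over 40 N, if the wrist force passes 120 N, or if a joint passes its speed limit or range.

## Working session

There is one attempt and no reset: what is moved stays moved. The work goes in short steps, Python scripts to look and compute and a tool call to move; the robot and the scene stay as the last step left them, time stands still between calls to the robot, and variables do not carry over. Pictures are saved under pics/ and viewed, and the job is handed in when it is done.

Besides the shell and the picture viewer there is one more tool, called after ">>>" as a command line: name --pt "numbers of a row" for each row, then --argument value for the rest. move_arm: Moves the arm, as the interface text tells. Its arguments: {"type":"object","properties":{"series":{"type":"array","items":{"type":"array","items":{"type":"number"}}},"claw":{"type":"number"},"newtons":{"type":"number"}},"required":["series"]}

```bash
mkdir -p pics; python3 - <<'E'
from bench import read_state, imaging, r
import cv2,numpy as np
s=read_state(); print({k:np.round(v,4) for k,v in s.items()})
for n in ["scene","top","wrist"]:
    c=imaging.get_calibration(n); p,d=imaging.camera(n)
    np.savez(f"{n}0.npz",p=p,d=d,K=c["camera_matrix"],R=c["R"],t=c["t"])
    cv2.imwrite(f"pics/{n}0.png",p[:,:,::-1]); print(n,np.round(c["camera_matrix"],1).tolist(),np.round(c["R"],3).tolist(),np.round(c["t"],3).tolist())
E
```

```text
{'time': np.float64(0.0), 'joint_positions': array([ 1.1094,  0.3329, -0.0647,  1.4609,  0.0216,  1.3499, -0.0885]), 'joint_vel': array([ 0.0008, -0.0013,  0.0007,  0.0011, -0.0004,  0.0013, -0.0014]), 'joint_torque': array([ 0.00000e+00, -6.23265e+01,  2.46000e-02, -3.89899e+01,
       -6.13000e-02,  3.97000e-02,  2.00000e-04]), 'ee_pos': array([ 0.2654, -0.5654,  0.2218]), 'eef_rot': array([ 9.760e-01,  2.177e-01, -2.000e-04, -7.000e-04]), 'ft_force': array([ 0.1476, -0.8368,  0.9174]), 'torque': array([-0.0401,  0.004 ,  0.0009]), 'width': np.float64(0.0871)}
scene [[510.6, 0.0, 329.1], [0.0, 510.6, 186.9], [0.0, 0.0, 1.0]] [[0.813, 0.582, -0.017], [0.326, -0.479, -0.815], [-0.482, 0.657, -0.58]] [-0.498, -0.069, 1.35]
top [[498.7, 0.0, 318.5], [0.0, 498.7, 198.5], [0.0, 0.0, 1.0]] [[0.027, -0.999, 0.028], [-0.99, -0.03, -0.139], [0.14, -0.024, -0.99]] [0.07, 0.559, 0.955]
wrist [[309.7, 0.0, 317.7], [0.0, 309.7, 196.3], [0.0, 0.0, 1.0]] [[0.425, -0.905, -0.001], [-0.87, -0.409, 0.276], [-0.25, -0.117, -0.961]] [-0.624, -0.033, 0.391]
```

View pics/scene0.png

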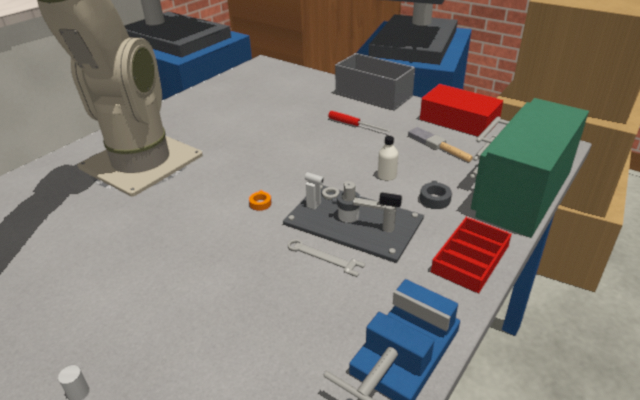

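View pics/top0.png

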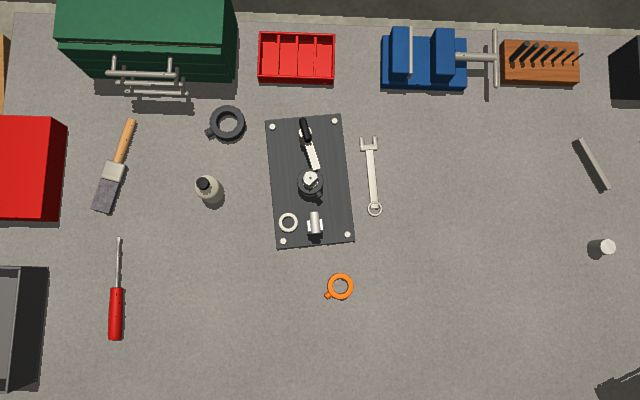

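View pics/wrist0.png

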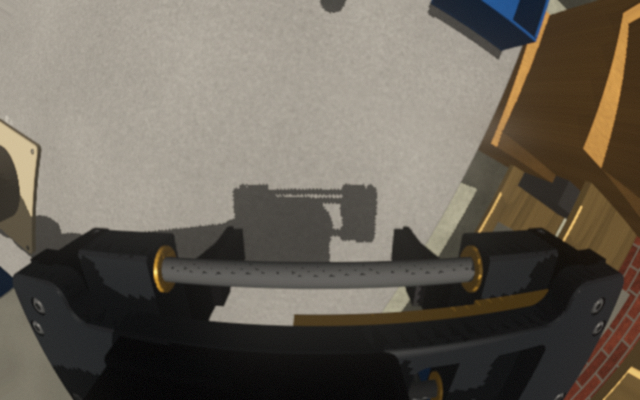

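```bash
cat > h.py <<'E'
import numpy as np,cv2
def ld(n):
    z=np.load(n); return z['p'],z['d'],z['K'],z['R'],z['t']
def ray(K,R,t,u,v,z):
    c=-R.T@t; d=R.T@np.array([(u-K[0,2])/K[0,0],(v-K[1,2])/K[1,1],1]); return c+d*(z-c[2])/d[2]
def proj(K,R,t,X):
    q=R@np.asarray(X)+t; return (K@(q/q[2]))[:2]
E
python3 - <<'E'
from h import *
p,d,K,R,t=ld('top0.npz')
cv2.imwrite('pics/topcrop.png',cv2.resize(p[105:255,250:370,::-1],None,fx=4,fy=4,interpolation=cv2.INTER_CUBIC)[:600])
g=cv2.cvtColor(p,cv2.COLOR_RGB2GRAY)
# white bolts + plate outline
hsv=cv2.cvtColor(p,cv2.COLOR_RGB2HSV)
m=(g<85).astype(np.uint8); m=cv2.morphologyEx(m,cv2.MORPH_CLOSE,np.ones((15,15)))
n,l,st,ce=cv2.connectedComponentsWithStats(m)
i=l[215,300]; print(st[i],ce[i])
cs,_=cv2.findContours((l==i).astype(np.uint8),0,2); r=cv2.minAreaRect(cs[0]); b=cv2.boxPoints(r);print(r,b)
w=np.array([ray(K,R,t,*x,0.012)[:2] for x in b]);print(w, np.linalg.norm(np.diff(w,axis=0),axis=1))
p,d,K,R,t=ld('scene0.npz')
cv2.imwrite('pics/scenecrop.png',cv2.resize(p[160:260,275:435,::-1],None,fx=5,fy=5,interpolation=cv2.INTER_CUBIC))
E
```

```text
[ 274  117   81  134 3426] [306.24722709 202.7124927 ]
((309.5205078125, 181.72543334960938), (130.28094482421875, 78.76609802246094), 84.80557250976562) [[264.40164  120.418045]
 [342.84427  113.28691 ]
 [354.63937  243.03282 ]
 [276.19675  250.16396 ]]
[[0.72093045 0.2021656 ]
 [0.74213863 0.03886255]
 [0.4715214  0.00953479]
 [0.45276611 0.16726775]] [0.16467445 0.27220177 0.15884409]
```

View pics/topcrop.png

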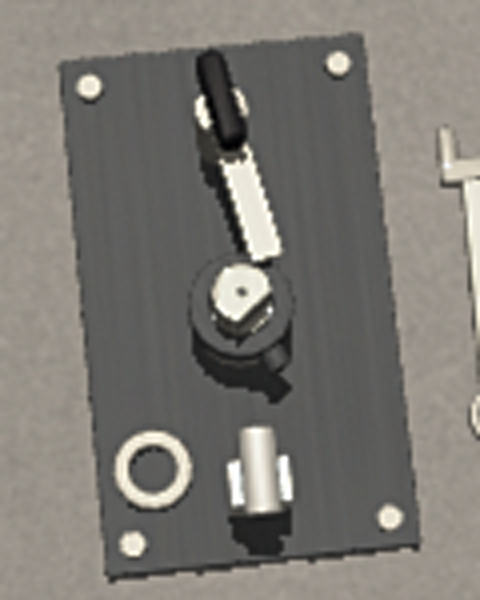

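View pics/scenecrop.png

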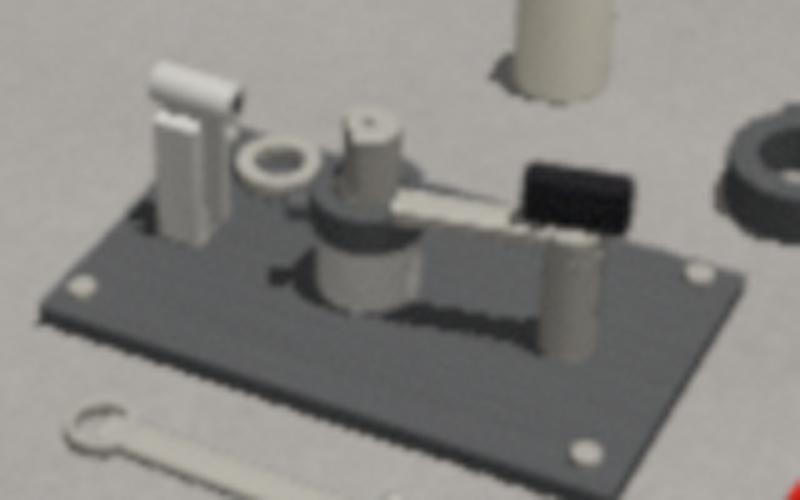

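```bash
python3 - <<'E'
from h import *
p,d,K,R,t=ld('top0.npz')
a=cv2.resize(p[165:205,290:335,::-1],None,fx=13,fy=13,interpolation=cv2.INTER_CUBIC)
cv2.imwrite('pics/shaft0.png',a)
f=lambda x,y,s,ox,oy,z: ray(K,R,t,ox+(x+.5)/s-.5,oy+(y+.5)/s-.5,z)
# bolts, on raw plate
B=[f(x,y,4,250,105,.015)[:2] for x,y in [(90,87),(339,64),(390,516),(133,543)]]
B=np.array(B); print(B, B.mean(0)); 
ax=(B[0]+B[1]-B[2]-B[3]); th=np.arctan2(ax[1],ax[0]); print('theta',th)
ay=(B[0]+B[3]-B[1]-B[2]);print('theta y',np.arctan2(ay[1],ay[0])-np.pi/2)
S=f(241,292,4,250,105,.097); print('shaft',S)
c,s=np.cos(th),np.sin(th); print('centre expect shaft', B.mean(0)-0.012*np.array([c,s]))
print('grip pred',S[:2]+.095*np.array([c,s]))
g=cv2.cvtColor(p,cv2.COLOR_RGB2GRAY)
m=((g<40)).astype(np.uint8); m[:113]=0;m[145:]=0;m[:,:295]=0;m[:,315:]=0
cs,_=cv2.findContours(m,0,2); cc=max(cs,key=cv2.contourArea); r=cv2.minAreaRect(cc);print(r)
print('guide end', f(256,430,4,250,105,.096), f(262,512,4,250,105,.096))
bx=cv2.boxPoints(r);print(np.array([ray(K,R,t,*x,.102) for x in bx]), ray(K,R,t,*r[0],.1))
E
```

```text
[[0.70784534 0.18538645]
 [0.72471379 0.05643646]
 [0.48989281 0.02536601]
 [0.47260642 0.15445882]] [0.59876459 0.10541194]
theta 0.13113706345289305
theta y 0.13159620054235144
shaft [0.58736081 0.10439787 0.097     ]
centre expect shaft [0.58686763 0.1038428 ]
grip pred [0.68154513 0.11682022]
((304.6981201171875, 129.94338989257812), (24.99962043762207, 7.417469501495361), 74.05460357666016)
guide end [0.52240443 0.09548736 0.096     ] [0.48423945 0.09162622 0.096     ]
[[0.69901781 0.13088353 0.102     ]
 [0.703502   0.1174555  0.102     ]
 [0.6569965  0.10303849 0.102     ]
 [0.65258729 0.11639386 0.102     ]] [0.67851533 0.11693935 0.1       ]
```

View pics/shaft0.png

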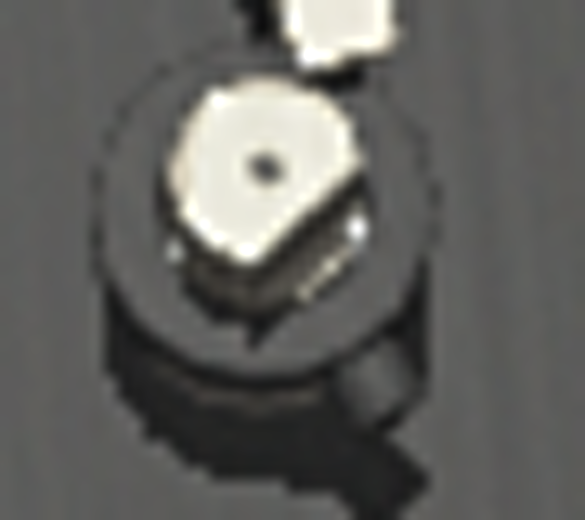

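```bash
python3 - <<'E'
from h import *
p,d,K,R,t=ld('top0.npz')
f=lambda x,y,s,ox,oy,z: ray(K,R,t,ox+(x+.5)/s-.5,oy+(y+.5)/s-.5,z)
g=lambda x,y,z:f(x,y,13,290,165,z)
a,b=g(250,265,.097),g(360,160,.097); e=b-a; n=np.array([-e[1],e[0]]); 
S=np.array([.587,.104]); 
if n@(a[:2]-S)<0:n=-n
n/=np.linalg.norm(n)
th=.131
print('flat dist',n@(a[:2]-S),'angle',np.arctan2(n[1],n[0])%(2*np.pi)-np.pi-th)
for q in [(385,390),(375,385),(395,400)]:
  w=g(*q,.058)[:2]-S; print('boss',np.linalg.norm(w),np.arctan2(w[1],w[0])%(2*np.pi)-np.pi-th)
p,d,K,R,t=ld('scene0.npz')
print('scene shaft',f(370,122,5,275,160,.097))
T=np.array([[c] for c in []])
# scene bar top: corners
for q in [(525,165),(632,180),(578,165)]: print(f(*q,5,275,160,.102))
E
```

```text
flat dist 0.008011721178696026 angle 0.6685583614392414
boss 0.03169427241217157 0.5078503028792756
boss 0.03022492877735483 0.4814670200590381
boss 0.033797017567353885 0.5185282086975918
scene shaft [0.58990629 0.10519107 0.097     ]
[0.66315201 0.10948335 0.102     ]
[0.70417162 0.12496418 0.102     ]
[0.68099076 0.12164187 0.102     ]
```

>>> move_arm --pt "0.667 -0.44 0.03 0.139" --pt "0.667 -0.44 0.03 0.139" --pt "0.667 -0.44 0.03 0.139" --pt "0.667 -0.44 0.03 0.139" --pt "0.667 -0.44 0.03 0.139" --pt "0.667 -0.44 0.03 0.139" --pt "0.667 -0.44 0.03 0.139" --pt "0.667 -0.44 0.03 0.139" --pt "0.667 -0.44 0.03 0.139" --pt "0.667 -0.44 0.03 0.139" --pt "0.667 -0.44 0.03 0.139" --pt "0.667 -0.44 0.03 0.139" --pt "0.667 -0.44 0.03 0.139" --pt "0.667 -0.44 0.03 0.139" --pt "0.667 -0.44 0.03 0.139" --pt "0.667 -0.44 0.03 0.139" --pt "0.667 -0.44 0.03 0.139" --pt "0.667 -0.44 0.03 0.139" --pt "0.667 -0.44 0.03 0.139" --pt "0.667 -0.44 0.03 0.139" --claw 1

```text
time: 2.15
ee_pos: [0.6825, 0.1139, 0.1929]
eef_rot: [0.989, 0.148, 0.0, 0.001]
ft_force: [0.5, 0.6, -0.7]
width: 0.087
```

```bash
cat > snap.py <<'E'
import sys
from bench import read_state, imaging
from h import *
def st():
    s=read_state(); q=s['eef_rot']; print('t',round(float(s['time']),2),'pos',np.round(s['ee_pos'],4),'psi',round(2*np.arctan2(q[1],q[0]),4),'q',np.round(q,3),'F',np.round(s['ft_force'],1),'M',np.round(s['torque'],2),'w',round(float(s['width']),4),'j',np.round(s['joint_positions'],2)); return s
def snap(n,tag):
    c=imaging.get_calibration(n); p,d=imaging.camera(n)
    np.savez(f"{n}{tag}.npz",p=p,d=d,K=c["camera_matrix"],R=c["R"],t=c["t"]); cv2.imwrite(f"pics/{n}{tag}.png",p[:,:,::-1])
if __name__=='__main__':
    st()
    for n in sys.argv[2:]: snap(n,sys.argv[1])
E
cat >> h.py <<'E'
def fray(K,R,t,u,v,z):
    c=-R.T@t; a=np.array([u-K[0,2],v-K[1,2]]); r=np.hypot(*a); th=r/K[0,0]
    d=R.T@np.array([*(np.sin(th)*a/max(r,1e-9)),np.cos(th)]); return c+d*(z-c[2])/d[2]
def fproj(K,R,t,X):
    q=R@np.asarray(X)+t; r=np.hypot(q[0],q[1]); th=np.arctan2(r,q[2]); return K[:2,2]+K[0,0]*th*q[:2]/r
E
python3 snap.py 1 wrist
```

```text
t 2.15 pos [0.6825 0.1139 0.1929] psi 0.2974 q [0.989 0.148 0.    0.001] F [ 0.5  0.6 -0.7] M [-0.   -0.03  0.01] w 0.087 j [ 0.09  0.54 -0.49  1.28  0.25  1.38 -1.66]
```

View pics/wrist1.png

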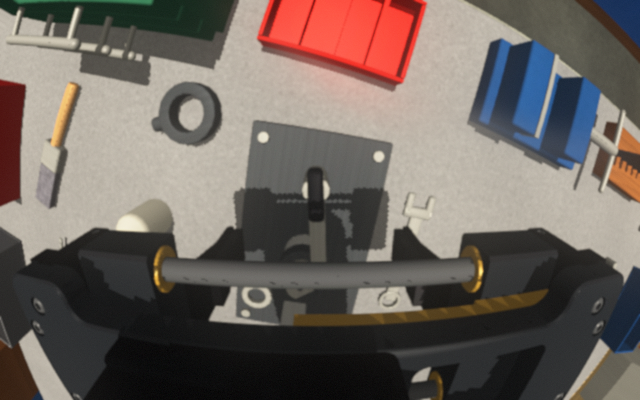

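```bash
python3 - <<'E'
from h import *
p,d,K,R,t=ld('wrist1.npz')
a=cv2.resize(p[150:240,270:370,::-1],None,fx=6,fy=6,interpolation=cv2.INTER_CUBIC);cv2.imwrite('pics/w1c.png',a)
g=cv2.cvtColor(p,cv2.COLOR_RGB2GRAY); m=(g<38).astype(np.uint8);m[:150]=0;m[230:]=0;m[:,:300]=0;m[:,335:]=0
cs,_=cv2.findContours(m,0,2);cc=max(cs,key=cv2.contourArea);r=cv2.minAreaRect(cc);print(r)
for q in [(316,170),(316.5,195),(317,218)]: print(fray(K,R,t,*q,.102), fray(K,R,t,*q,.09))
E
```

```text
((315.0, 209.0), (16.0, 22.0), -0.0)
[0.70695642 0.12294304 0.102     ] [0.70468998 0.12229108 0.09      ]
[0.68636608 0.11620215 0.102     ] [0.68312579 0.11523136 0.09      ]
[0.66659167 0.10969593 0.102     ] [0.6624161  0.10841742 0.09      ]
```

View pics/w1c.png

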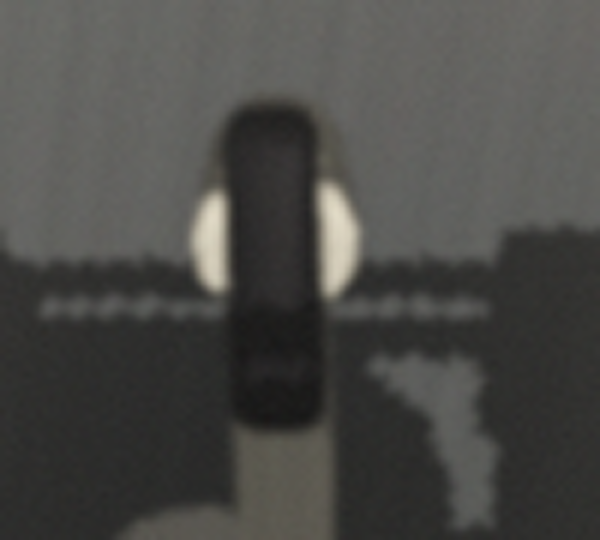

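>>> move_arm --pt "0 -0.002 0.03 -0.01" --pt "0 -0.002 0.06 -0.01" --pt "0 -0.002 0.085 -0.01" --pt "0 -0.002 0.1 -0.01" --pt "0 -0.002 0.11 -0.01" --pt "0 -0.002 0.113 -0.01" --pt "0 -0.002 0.113 -0.01" --pt "0 -0.002 0.113 -0.01"

```text
time: 3.0
ee_pos: [0.6825, 0.118, 0.0809]
eef_rot: [0.988, 0.154, 0.001, -0.0]
ft_force: [0.3, 0.1, 0.1]
width: 0.0869
```

>>> move_arm --pt "0 0 0 0" --pt "0 0 0 0" --pt "0 0 0 0" --pt "0 0 0 0" --pt "0 0 0 0" --pt "0 0 0 0" --pt "0 0 0 0" --pt "0 0 0 0" --pt "0 0 0 0" --pt "0 0 0 0" --claw -1 --newtons 25

```text
time: 4.0
ee_pos: [0.6822, 0.1165, 0.0795]
eef_rot: [0.988, 0.154, 0.0, 0.001]
ft_force: [3.7, -9.7, -0.7]
width: 0.0151
```

```bash
python3 snap.py 2 top; python3 - <<'E'
from h import *
p,*_=ld('top2.npz')
cv2.imwrite('pics/top2c.png',cv2.resize(p[60:260,220:420,::-1],None,fx=3,fy=3))
E
```

```text
t 4.0 pos [0.6822 0.1165 0.0795] psi 0.3093 q [0.988 0.154 0.    0.001] F [ 3.7 -9.7 -0.7] M [-2.11 -0.78  0.07] w 0.0151 j [ 0.09  0.63 -0.47  1.4   0.29  1.19 -1.68]
```

View pics/top2c.png

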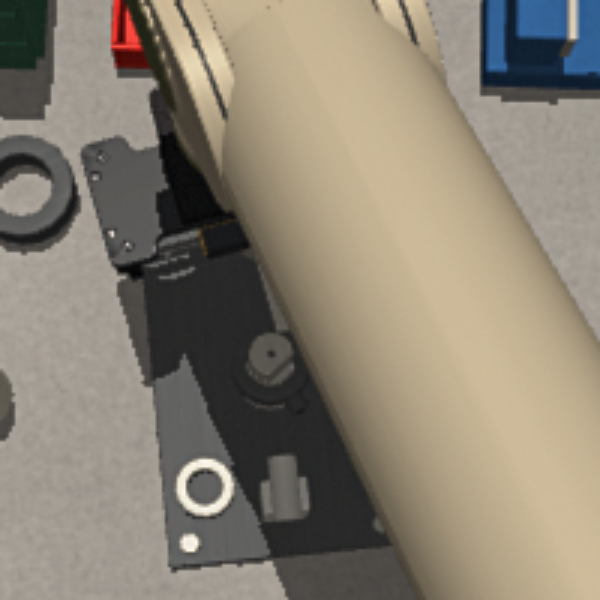

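>>> move_arm --pt "0 0.0015 0 -0.06" --pt "0 0.0015 0 -0.18" --pt "0 0.0015 0 -0.3" --pt "0 0.0015 0 -0.42" --pt "0 0.0015 0 -0.54" --pt "0 0.0015 0 -0.66" --pt "0 0.0015 0 -0.78" --pt "0 0.0015 0 -0.9" --pt "0 0.0015 0 -1.02" --pt "0 0.0015 0 -1.14" --pt "0 0.0015 0 -1.26" --pt "0 0.0015 0 -1.36" --pt "0 0.0015 0 -1.4" --pt "0 0.0015 0 -1.4" --pt "0 0.0015 0 -1.4"

```text
time: 5.55
ee_pos: [0.6835, 0.1152, 0.0796]
eef_rot: [0.657, 0.754, 0.0, 0.001]
ft_force: [5.6, -2.8, -2.6]
width: 0.0136
```

```bash
python3 snap.py 3 wrist
```

```text
t 5.55 pos [0.6835 0.1152 0.0796] psi 1.7087 q [0.657 0.754 0.    0.001] F [ 5.6 -2.8 -2.6] M [-0.39 -1.24  0.11] w 0.0136 j [ 0.25  0.7  -0.73  1.39  0.47  1.23 -0.38]
```

View pics/wrist3.png

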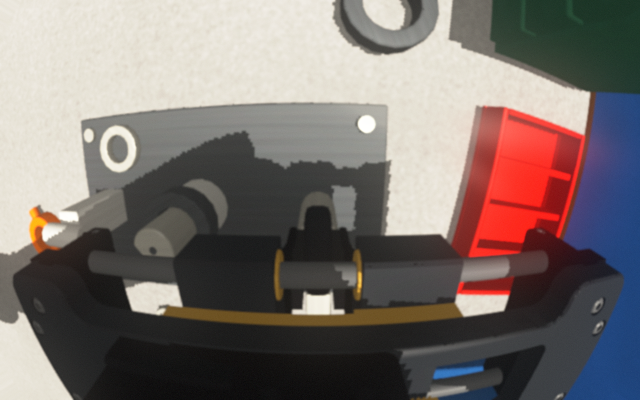

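>>> move_arm --pt "0 0 0 0" --pt "0 0 0 0" --pt "0 0 0 0" --pt "0 0 0 0" --pt "0 0 -0.02 0" --pt "0 0 -0.05 0" --pt "0 0 -0.09 0" --pt "0.001 -0.03 -0.09 -0.12" --pt "0.001 -0.06 -0.09 -0.26" --pt "0.002 -0.085 -0.09 -0.4" --pt "0.003 -0.096 -0.09 -0.54" --pt "0.003 -0.096 -0.09 -0.64" --pt "0.003 -0.096 -0.09 -0.66" --pt "0.003 -0.096 -0.09 -0.66" --claw 1

```text
time: 7.0
ee_pos: [0.5869, 0.106, 0.1696]
eef_rot: [0.377, 0.926, 0.0, 0.0]
ft_force: [0.3, 0.1, -0.6]
width: 0.0871
```

```bash
python3 snap.py 4 wrist top scene; python3 - <<'E'
from h import *
p,*_=ld('top4.npz')
cv2.imwrite('pics/top4c.png',cv2.resize(p[60:260,220:420,::-1],None,fx=3,fy=3))
E
```

```text
t 7.0 pos [0.5869 0.106  0.1696] psi 2.3677 q [0.377 0.926 0.    0.   ] F [ 0.3  0.1 -0.6] M [ 0.07 -0.15  0.01] w 0.0871 j [ 0.48  0.47 -0.96  1.57  0.39  1.31  0.27]
```

View pics/wrist4.png

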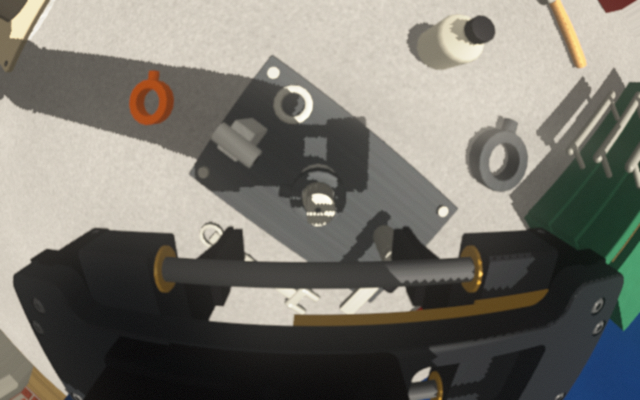

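View pics/top4c.png

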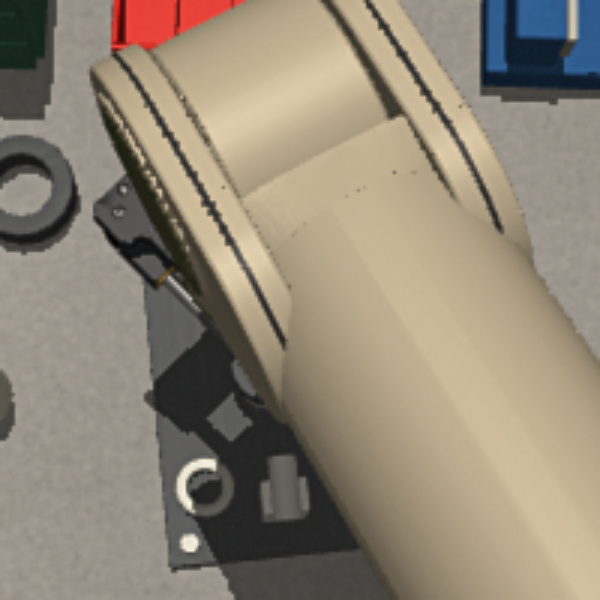

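View pics/scene4.png

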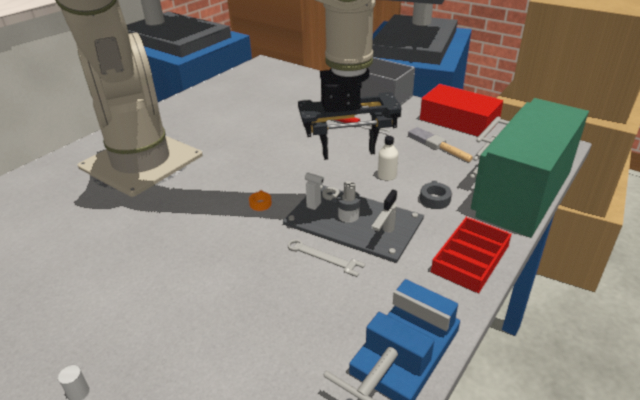

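```bash
python3 - <<'E'
from h import *
p,d,K,R,t=ld('wrist4.npz')
a=cv2.resize(p[155:245,270:370,::-1],None,fx=6,fy=6,interpolation=cv2.INTER_CUBIC);a=cv2.convertScaleAbs(a,alpha=2,beta=10)
cv2.imwrite('pics/w4c.png',a)
E
```

```text
(no output)
```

View pics/w4c.png

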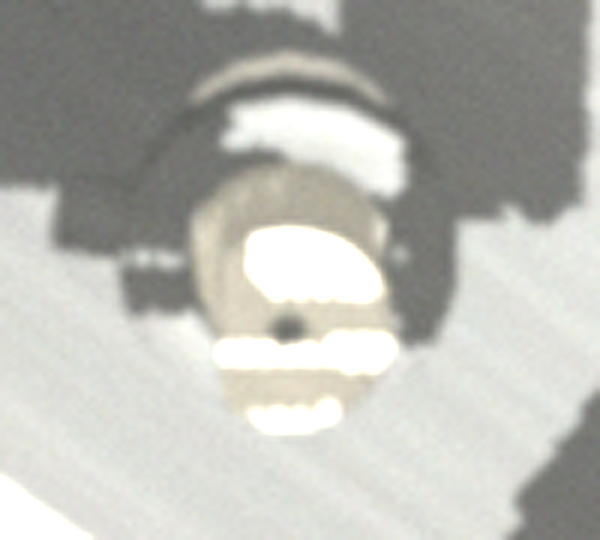

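```bash
python3 - <<'E'
from h import *
p,d,K,R,t=ld('wrist4.npz')
f=lambda x,y,z: fray(K,R,t,270+(x+.5)/6-.5,155+(y+.5)/6-.5,z)
S=f(289,327,.097);print(S)
a,b=f(212,345,.097),f(235,412,.097)
print(np.arctan2(*(b-a)[1::-1]),np.linalg.norm(b-a))
a,b=f(193,230,.07),f(215,350,.097); print(np.linalg.norm(a[:2]-b[:2]))
E
```

```text
[0.5892903  0.10458187 0.097     ]
-0.4709379709779363 0.010050571417458506
0.010173059245126365
```

>>> move_arm --pt "-0.002 0.0025 0.03 0" --pt "-0.002 0.0025 0.06 0" --pt "-0.002 0.0025 0.08 0" --pt "-0.002 0.0025 0.092 0" --pt "-0.002 0.0025 0.098 0" --pt "-0.002 0.0025 0.099 0" --pt "-0.002 0.0025 0.099 0"

```text
time: 7.85
ee_pos: [0.5905, 0.1067, 0.0714]
eef_rot: [0.376, 0.926, 0.0, 0.0]
ft_force: [0.5, -0.1, 1.0]
width: 0.0869
```

>>> move_arm --pt "0 0 0 0" --pt "0 0 0 0" --pt "0 0 0 0" --pt "0 0 0 0" --pt "0 0 0 0" --pt "0 0 0 0" --pt "0 0 0 0" --pt "0 0 0 0" --pt "0 0 0 0" --pt "0 0 0 0" --claw -1 --newtons 40

```text
time: 8.85
ee_pos: [0.5899, 0.1064, 0.0705]
eef_rot: [0.376, 0.926, -0.0, 0.0]
ft_force: [-0.5, -0.6, -0.3]
width: 0.0224
```

```bash
python3 snap.py 5 wrist scene;  python3 - <<'E'
from h import *
p,*_=ld('scene5.npz')
cv2.imwrite('pics/scene5c.png',cv2.resize(p[120:270,260:440,::-1],None,fx=4,fy=4))
E
```

```text
t 8.85 pos [0.5899 0.1064 0.0705] psi 2.3699 q [ 0.376  0.926 -0.     0.   ] F [-0.5 -0.6 -0.3] M [-0.05 -0.07  0.03] w 0.0224 j [ 0.43  0.57 -0.9   1.66  0.48  1.14  0.21]
```

View pics/scene5c.png

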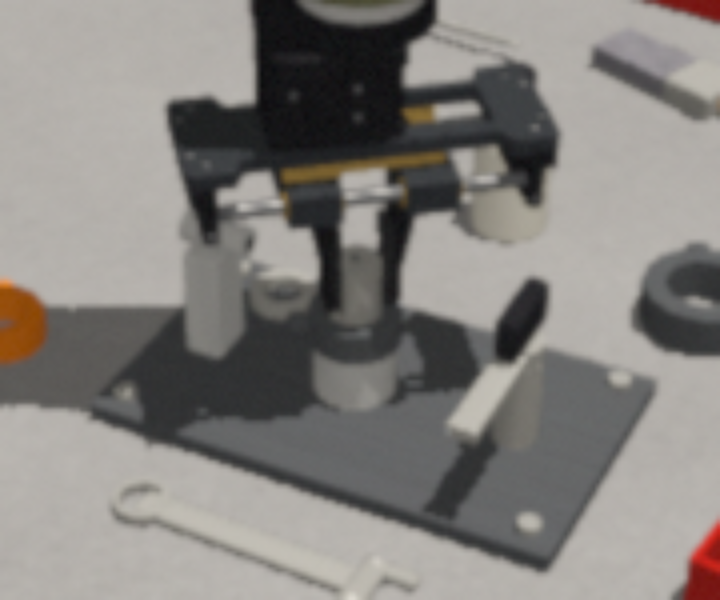

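>>> move_arm --pt "0 0 0 0.06" --pt "0 0 0 0.16" --pt "-0.001 0 0 0.26" --pt "-0.001 0 0 0.36" --pt "-0.001 0 0 0.46" --pt "-0.0015 -0.0006 0 0.56" --pt "-0.0015 -0.0006 0 0.64" --pt "-0.0015 -0.0006 0 0.668" --pt "-0.0015 -0.0006 0 0.668" --pt "-0.0015 -0.0006 0 0.668" --pt "-0.0015 -0.0006 0 0.668"

```text
time: 10.05
ee_pos: [0.5914, 0.1054, 0.0706]
eef_rot: [0.659, 0.752, 0.001, 0.0]
ft_force: [4.6, 1.0, -3.9]
width: 0.0225
```

```bash
python3 snap.py 6 
```

```text
t 10.05 pos [0.5914 0.1054 0.0706] psi 1.7022 q [0.659 0.752 0.001 0.   ] F [ 4.6  1.  -3.9] M [ 0.4  -1.11 -0.07] w 0.0225 j [ 0.35  0.53 -0.77  1.67  0.4   1.11 -0.4 ]
```

>>> move_arm --pt "0 0 0 0" --pt "0 0 0 0" --pt "0 0 0 0" --pt "0 0 0 0" --pt "0 0 -0.02 0" --pt "0 0 -0.05 0" --pt "0 0 -0.09 0" --pt "-0.005 0 -0.12 0" --pt "-0.01 0 -0.13 0" --pt "-0.01 0 -0.13 0" --pt "-0.01 0 -0.13 0" --claw 0.1

```text
time: 11.15
ee_pos: [0.5915, 0.0947, 0.1993]
eef_rot: [0.659, 0.752, -0.001, -0.0]
ft_force: [0.4, -0.1, -1.2]
width: 0.0473
```

```bash
python3 snap.py 7 wrist;  python3 - <<'E'
from h import *
p,d,K,R,t=ld('wrist7.npz')
S=[.5882,.1046]
u,v=fproj(K,R,t,[*S,.097]).astype(int);print(u,v)
u0,v0=u-50,v-50
a=cv2.resize(p[v0:v0+90,u0:u0+100,::-1],None,fx=6,fy=6,interpolation=cv2.INTER_CUBIC);a=cv2.convertScaleAbs(a,alpha=1.8,beta=10)
cv2.imwrite('pics/w7c.png',a)
E
```

```text
t 11.15 pos [0.5915 0.0947 0.1993] psi 1.7014 q [ 0.659  0.752 -0.001 -0.   ] F [ 0.4 -0.1 -1.2] M [ 0.04 -0.1   0.  ] w 0.0473 j [ 0.4   0.4  -0.82  1.53  0.3   1.34 -0.31]
315 184
```

View pics/w7c.png

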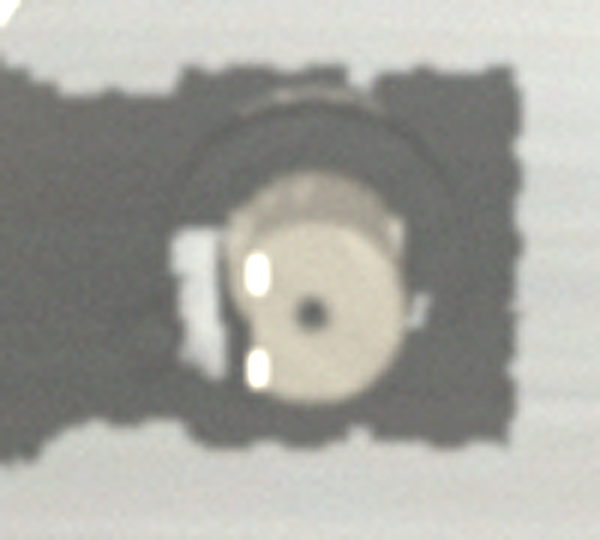

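View pics/wrist7.png

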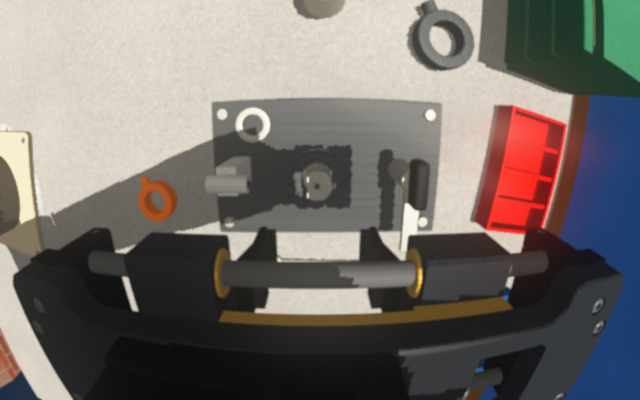

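```bash
python3 - <<'E'
from h import *
p,d,K,R,t=ld('wrist7.npz')
u0,v0=265,134
q=np.clip((p[v0+15:v0+85,u0+10:u0+90].astype(float)-15)*4,0,255).astype(np.uint8)
cv2.imwrite('pics/w7d.png',cv2.resize(q[:,:,::-1],None,fx=8,fy=8,interpolation=cv2.INTER_CUBIC))
f=lambda x,y,z: fray(K,R,t,u0+(x+.5)/6-.5,v0+(y+.5)/6-.5,z)
print(f(312,313,.097))
a,b=f(245,250,.097),f(245,390,.097);
for b in [fproj(K,R,t,[.5882+.036*np.cos(np.pi+.131+x),.1046+.036*np.sin(np.pi+.131+x),.055]) for x in (.3,.4,.5)]: print((b-[275,149])*8)
E
```

```text
[0.58956169 0.10397731 0.097     ]
[ 56.69547117 289.0669404 ]
[ 66.97058174 314.56518492]
[ 79.73862305 338.89451606]
```

View pics/w7d.png

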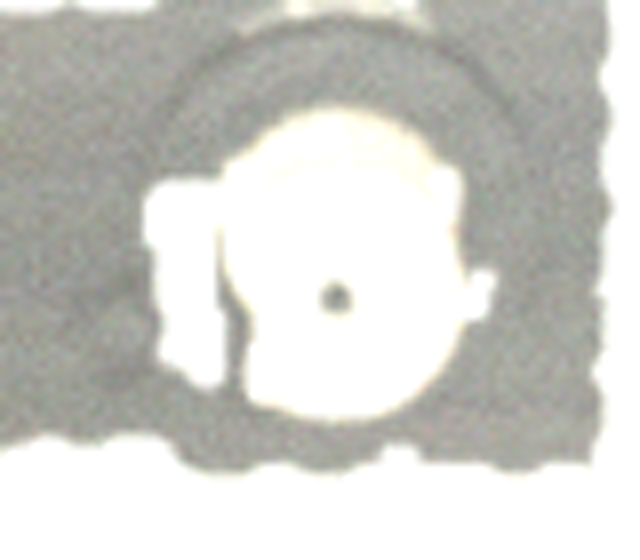

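```bash
python3 - <<'E'
from h import *
p,d,K,R,t=ld('scene0.npz')
for x in (.35,.42,.5):
    b=fproj if 0 else proj(K,R,t,[.5882+.036*np.cos(np.pi+.131+x),.1046+.036*np.sin(np.pi+.131+x),.055]); print(x,(b-[275+20,160+20])*13)
q=p[180:220,295:365]
cv2.imwrite('pics/s0d.png',cv2.resize(np.clip(q[:,:,::-1].astype(float)*1.8,0,255).astype(np.uint8),None,fx=11,fy=11,interpolation=cv2.INTER_CUBIC))
for x in (.35,.42,.5,.57):
    b=proj(K,R,t,[.5882+.036*np.cos(np.pi+.131+x),.1046+.036*np.sin(np.pi+.131+x),.055]); print(x,(b-[295,180])*11)
K,R,t=ld('top0.npz')[2:]
for x in (.35,.42,.5,.57):
    b=proj(K,R,t,[.5882+.036*np.cos(np.pi+.131+x),.1046+.036*np.sin(np.pi+.131+x),.055]); print(x,(b-[290,165])*13)
print((proj(K,R,t,[.5882,.1046,.097])-[290,165])*13)
E
```

```text
0.35 [470.3242651  241.86340219]
0.42 [468.78748966 250.88548467]
0.5 [468.3204386 261.2720852]
0.35 [397.96668585 204.65364801]
0.42 [396.6663374 212.2877178]
0.5 [396.27114036 221.07637978]
0.57 [396.8873729  228.78053602]
0.35 [358.62323765 420.96535971]
0.42 [373.38883134 413.24046146]
0.5 [389.53380255 403.18789704]
0.57 [402.94389777 393.37053884]
[257.14875318 158.37717076]
```

View pics/s0d.png

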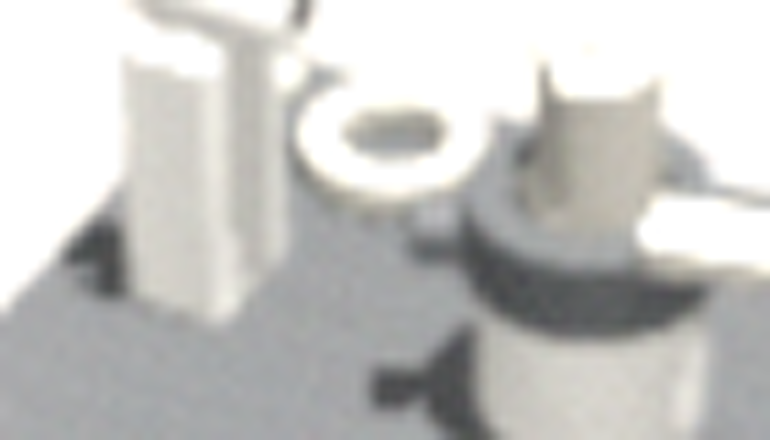

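>>> move_arm --pt "0.01 -0.002 0.01 0.1" --pt "0.01 -0.002 0.02 0.24" --pt "0.01 -0.002 0.02 0.38" --pt "0.01 -0.002 0.02 0.52" --pt "0.01 -0.002 0.02 0.66" --pt "0.01 -0.002 0.02 0.8" --pt "0.01 -0.002 0.02 0.94" --pt "0.01 -0.002 0.02 1.05" --pt "0.01 -0.002 0.02 1.07" --pt "0.01 -0.002 0.02 1.07" --pt "0.01 -0.002 0.02 1.07" --claw 1

```text
time: 12.3
ee_pos: [0.5884, 0.1048, 0.18]
eef_rot: [0.95, 0.312, -0.0, -0.0]
ft_force: [-0.5, 0.0, -0.9]
width: 0.0869
```

```bash
python3 snap.py 8 wrist;  python3 - <<'E'
from h import *
p,d,K,R,t=ld('wrist8.npz')
S=[.5882,.1046]
u,v=fproj(K,R,t,[*S,.097]).astype(int);print(u,v)
u0,v0=u-45,v-50
a=cv2.resize(p[v0:v0+75,u0:u0+90,::-1],None,fx=8,fy=8,interpolation=cv2.INTER_CUBIC);a=cv2.convertScaleAbs(a,alpha=2.5,beta=0)
cv2.imwrite('pics/w8c.png',a)
E
```

```text
t 12.3 pos [0.5884 0.1048 0.18  ] psi 0.6346 q [ 0.95   0.312 -0.    -0.   ] F [-0.5  0.  -0.9] M [-0.01 -0.07 -0.05] w 0.0869 j [ 0.26  0.37 -0.64  1.57  0.23  1.28 -1.35]
317 202
```

View pics/w8c.png

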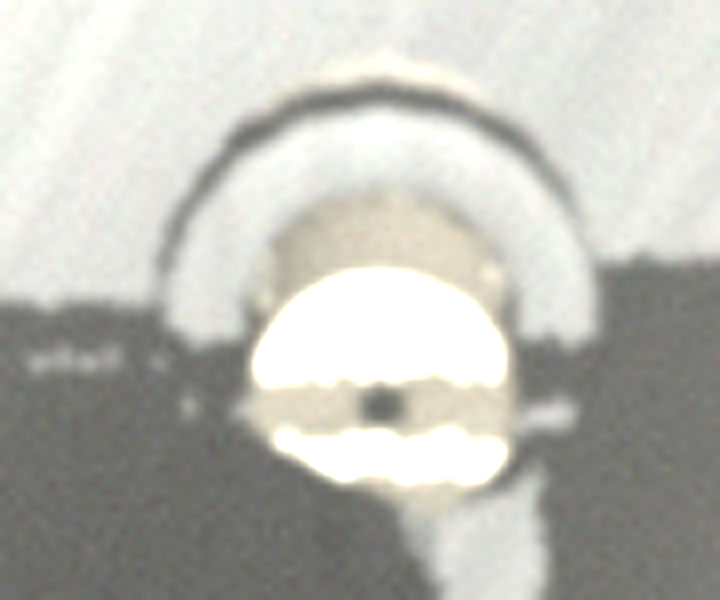

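>>> move_arm --pt "0 0 0.04 0" --pt "0 0 0.08 0" --pt "0 0 0.11 0" --pt "0 0 0.13 0" --pt "0 0 0.138 0" --pt "0 0 0.141 0" --pt "0 0 0.141 0" --pt "0 0 0.141 0"

```text
time: 13.15
ee_pos: [0.5895, 0.1049, 0.0408]
eef_rot: [0.95, 0.311, 0.001, 0.0]
ft_force: [0.4, 0.8, -0.2]
width: 0.0871
```

>>> move_arm --pt "0 0 0 0" --pt "0 0 0 0" --pt "0 0 0 0" --pt "0 0 0 0" --pt "0 0 0 0" --pt "0 0 0 0" --pt "0 0 0 0" --claw -1 --newtons 30

```text
time: 13.85
ee_pos: [0.5887, 0.1046, 0.0396]
eef_rot: [0.951, 0.311, 0.0, 0.0]
ft_force: [0.4, -0.3, -0.1]
width: 0.0516
```

```bash
python3 snap.py 9 
```

```text
t 13.85 pos [0.5887 0.1046 0.0396] psi 0.6318 q [0.951 0.311 0.    0.   ] F [ 0.4 -0.3 -0.1] M [-0.09 -0.01  0.02] w 0.0516 j [ 0.22  0.51 -0.6   1.7   0.33  1.03 -1.42]
```

>>> move_arm --pt "0 0 -0.003 0" --pt "0 0 -0.008 0.02" --pt "0 0 -0.014 0.08" --pt "0 0 -0.02 0.16" --pt "0 0 -0.026 0.25" --pt "0 0 -0.03 0.34" --pt "0 0 -0.032 0.42" --pt "0 0 -0.032 0.48" --pt "0 0 -0.032 0.5" --pt "0 0 -0.032 0.5" --pt "0 0 -0.032 0.5" --pt "0 0 -0.032 0.5"

```text
time: 15.05
ee_pos: [0.5886, 0.1047, 0.0715]
eef_rot: [0.998, 0.066, -0.0, 0.0]
ft_force: [-0.4, 0.9, -2.0]
width: 0.0516
```

```bash
python3 snap.py 10 wrist scene top;  python3 - <<'E'
from h import *
p,d,K,R,t=ld('scene10.npz')
cv2.imwrite('pics/s10c.png',cv2.resize(np.clip(p[150:250,280:400,::-1].astype(float)*1.6,0,255).astype(np.uint8),None,fx=6,fy=6,interpolation=cv2.INTER_CUBIC))
p,d,K,R,t=ld('top10.npz')
cv2.imwrite('pics/t10c.png',cv2.resize(np.clip(p[130:230,250:370,::-1].astype(float)*1.6,0,255).astype(np.uint8),None,fx=6,fy=6,interpolation=cv2.INTER_CUBIC))
E
```

```text
t 15.05 pos [0.5886 0.1047 0.0715] psi 0.1325 q [ 0.998  0.066 -0.     0.   ] F [-0.4  0.9 -2. ] M [ 0.04  0.03 -0.01] w 0.0516 j [ 0.16  0.45 -0.52  1.68  0.25  1.07 -1.87]
```

View pics/s10c.png

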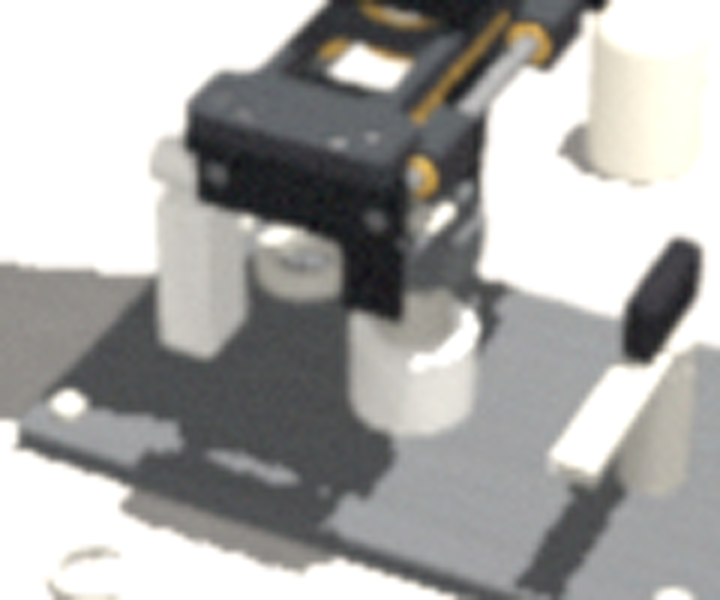

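View pics/wrist10.png

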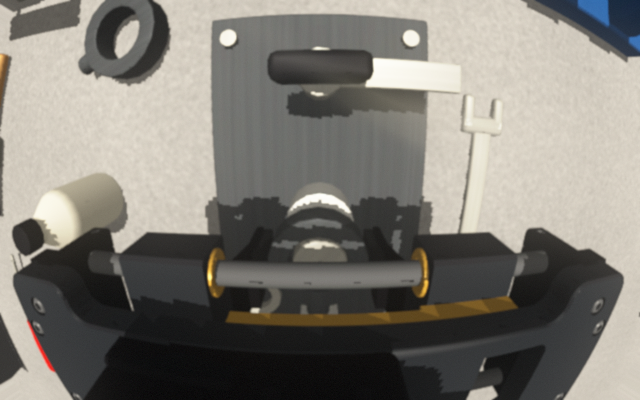

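View pics/t10c.png

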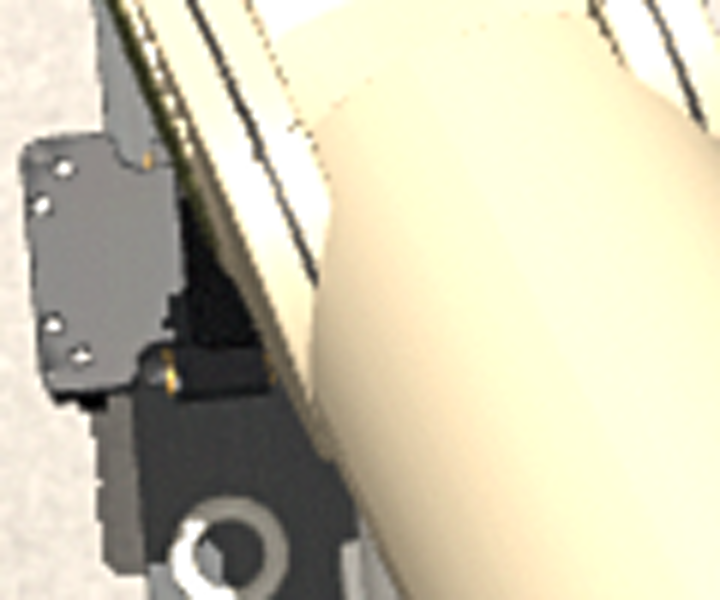

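>>> move_arm --pt "0 0 0.008 0" --pt "0 0 0.018 0" --pt "0 0 0.026 0" --pt "0 0 0.031 0" --pt "0 0 0.032 0" --pt "0 0 0.032 0" --pt "0 0 0.032 0"

```text
time: 15.9
ee_pos: [0.5886, 0.1047, 0.0394]
eef_rot: [0.998, 0.066, -0.0, 0.0]
ft_force: [-1.2, -0.3, 1.1]
width: 0.0517
```

>>> move_arm --pt "0 0 0 0" --pt "0 0 0 0" --pt "0 0 0 0" --pt "0 0 0 0" --pt "0 0 -0.02 0" --pt "0 0 -0.06 0" --pt "0 0 -0.1 0" --pt "0 0 -0.14 -0.1" --pt "0 0 -0.14 -0.24" --pt "0 0 -0.14 -0.38" --pt "0 0 -0.14 -0.52" --pt "0 0 -0.14 -0.66" --pt "0 0 -0.14 -0.8" --pt "0 0 -0.14 -0.94" --pt "0 0 -0.14 -1.08" --pt "0 0 -0.14 -1.22" --pt "0 0 -0.14 -1.36" --pt "0 0 -0.14 -1.5" --pt "0 0 -0.14 -1.57" --pt "0 0 -0.14 -1.57" --claw 1

```text
time: 17.9
ee_pos: [0.5887, 0.1046, 0.1795]
eef_rot: [0.659, 0.752, 0.0, -0.0]
ft_force: [0.7, -0.0, -0.5]
width: 0.0871
```

>>> move_arm --pt "0 0 0 -0.14" --pt "0 0 0 -0.28" --pt "0 0 0 -0.42" --pt "0 0 0 -0.56" --pt "0 0 0 -0.7" --pt "0 0 0 -0.84" --pt "0 0 0 -0.98" --pt "0 0 0 -1.12" --pt "0 0 0 -1.26" --pt "0 0 0 -1.4" --pt "0 0 0 -1.52" --pt "0 0 0 -1.57" --pt "0 0 0 -1.57" --pt "0 0 0 -1.57"

```text
time: 19.3
ee_pos: [0.5887, 0.1047, 0.1795]
eef_rot: [-0.063, 0.998, -0.0, 0.0]
ft_force: [-0.3, -0.2, 0.7]
width: 0.0872
```

```bash
python3 snap.py 11 wrist;  python3 - <<'E'
from h import *
p,d,K,R,t=ld('wrist11.npz')
S=[.5885,.1046]
u,v=fproj(K,R,t,[*S,.097]).astype(int);print(u,v)
u0,v0=u-45,v-55;print(u0,v0)
a=cv2.resize(p[v0:v0+75,u0:u0+90,::-1],None,fx=8,fy=8,interpolation=cv2.INTER_CUBIC);a=cv2.convertScaleAbs(a,alpha=2.5,beta=0)
cv2.imwrite('pics/w11c.png',a)
for x in (-.1,-.05,0,.05,.1): print(x,(fproj(K,R,t,[S[0]+.036*np.cos(np.pi+.131+x),S[1]+.036*np.sin(np.pi+.131+x),.055])-[u0,v0])*8)
E
```

```text
t 19.3 pos [0.5887 0.1047 0.1795] psi 3.2686 q [-0.063  0.998 -0.     0.   ] F [-0.3 -0.2  0.7] M [ 0.13 -0.12 -0.  ] w 0.0872 j [ 0.55  0.52 -1.08  1.55  0.46  1.35  1.13]
317 201
272 146
-0.1 [392.86821644  45.99123821]
-0.05 [377.46992292  44.8853652 ]
0 [362.03269476  44.5502638 ]
0.05 [346.59889071  44.98690885]
0.1 [331.21085472  46.19396443]
```

View pics/w11c.png

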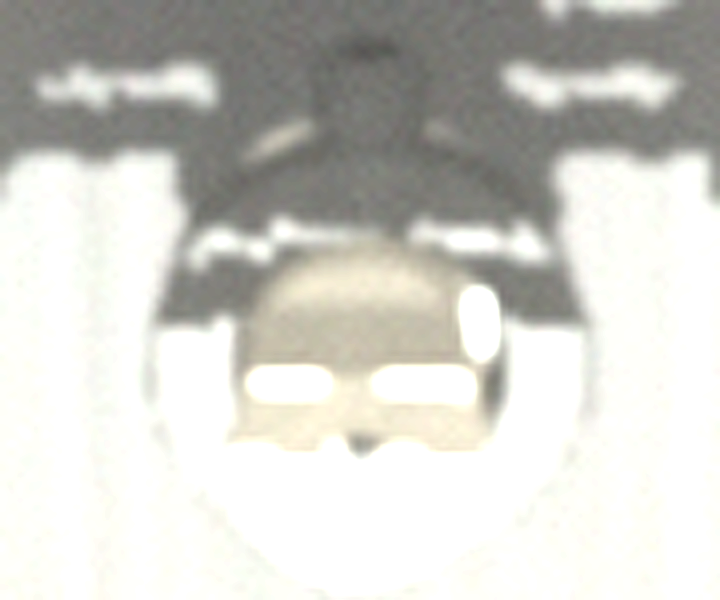

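View pics/wrist11.png

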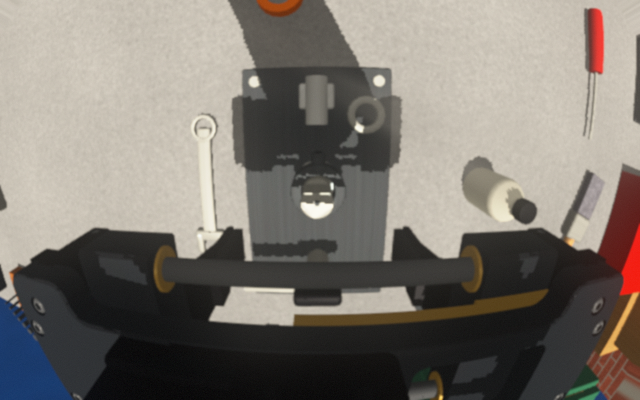

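>>> move_arm --pt "0 0 0.04 0" --pt "0 0 0.08 0" --pt "0 0 0.11 0" --pt "0 0 0.13 0" --pt "0 0 0.137 0" --pt "0 0 0.14 0" --pt "0 0 0.14 0" --pt "0 0 0.14 0"

```text
time: 20.15
ee_pos: [0.5894, 0.1049, 0.0408]
eef_rot: [-0.065, 0.998, 0.0, 0.001]
ft_force: [-0.1, -0.8, -0.5]
width: 0.0871
```

>>> move_arm --pt "0 0 0 0" --pt "0 0 0 0" --pt "0 0 0 0" --pt "0 0 0 0" --pt "0 0 0 0" --pt "0 0 0 0" --pt "0 0 0 0" --pt "0 0 0 0" --claw -1 --newtons 35

```text
time: 20.95
ee_pos: [0.5886, 0.1047, 0.0395]
eef_rot: [-0.065, 0.998, -0.0, -0.0]
ft_force: [-0.6, -0.6, 1.2]
width: 0.0518
```

>>> move_arm --pt "0 0 -0.004 0" --pt "0 0 -0.01 0" --pt "0 0 -0.016 0" --pt "0 0 -0.022 0" --pt "0 0 -0.027 0" --pt "0 0 -0.03 0" --pt "0 0 -0.032 0" --pt "0 0 -0.032 0" --pt "0 0 -0.032 0" --pt "0 0 -0.032 0" --pt "0 0 -0.032 0"

```text
time: 22.05
ee_pos: [0.5885, 0.1047, 0.0713]
eef_rot: [-0.065, 0.998, -0.0, -0.0]
ft_force: [0.1, -1.0, -1.2]
width: 0.0518
```

```bash
python3 snap.py 12 wrist scene;  python3 - <<'E'
from h import *
p,d,K,R,t=ld('wrist12.npz')
S=[.5885,.1046]
u,v=fproj(K,R,t,[*S,.097]).astype(int);print(u,v)
u0,v0=u-55,170;print(u0,v0)
a=cv2.resize(p[v0:v0+90,u0:u0+110,::-1],None,fx=6,fy=6,interpolation=cv2.INTER_CUBIC);a=cv2.convertScaleAbs(a,alpha=3,beta=0)
cv2.imwrite('pics/w12c.png',a)
for x in (-.1,-.05,0,.05,.1): print(x,(fproj(K,R,t,[S[0]+.036*np.cos(np.pi+.131+x),S[1]+.036*np.sin(np.pi+.131+x),.087])-[u0,v0])*6)
p,d,K,R,t=ld('scene12.npz')
cv2.imwrite('pics/s12c.png',cv2.resize(np.clip(p[150:250,280:400,::-1].astype(float)*1.6,0,255).astype(np.uint8),None,fx=6,fy=6,interpolation=cv2.INTER_CUBIC))
E
```

```text
t 22.05 pos [0.5885 0.1047 0.0713] psi 3.2718 q [-0.065  0.998 -0.    -0.   ] F [ 0.1 -1.  -1.2] M [ 0.13 -0.17 -0.04] w 0.0518 j [ 0.51  0.62 -1.01  1.66  0.56  1.18  1.06]
316 264
261 170
-0.1 [378.06318414 119.69154306]
-0.05 [356.13920554 118.08854196]
0 [334.14741636 117.55140887]
0.05 [312.15903183 118.08215205]
0.1 [290.24523408 119.67852601]
```

View pics/w12c.png

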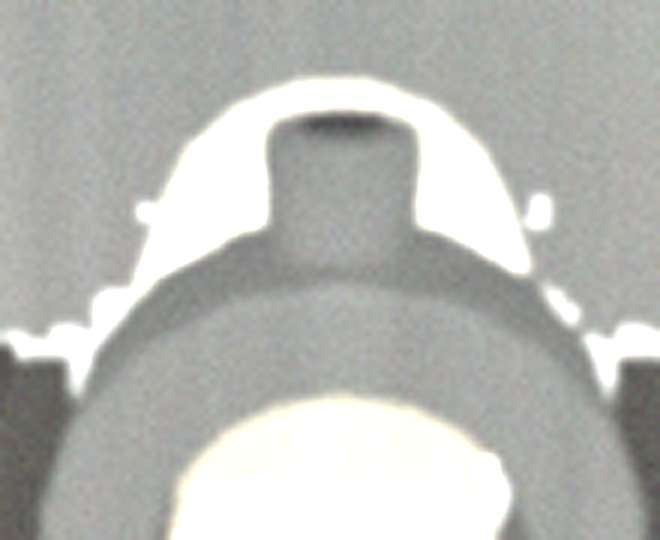

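View pics/s12c.png

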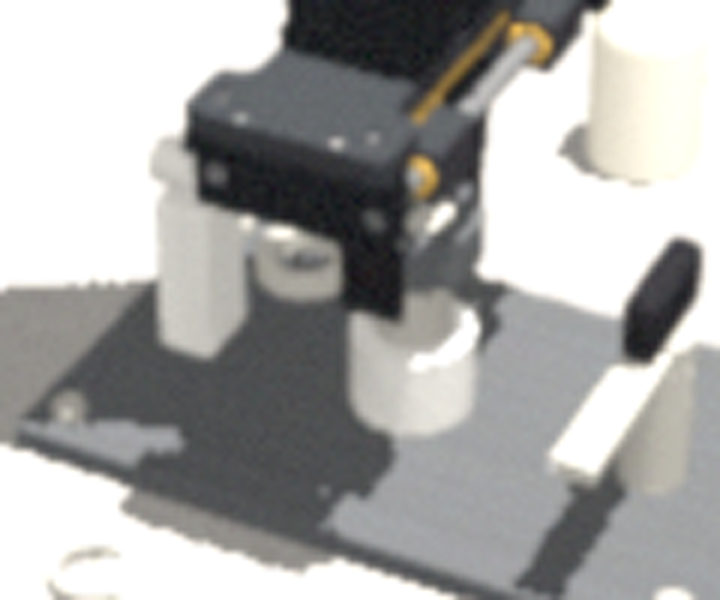

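```bash
python3 - <<'E'
from h import *
p,d,K,R,t=ld('wrist12.npz')
a=cv2.resize(p[200:300,261:371,::-1],None,fx=6,fy=6,interpolation=cv2.INTER_CUBIC)
cv2.imwrite('pics/w12d.png',a)
# depth -> z along centre column
c=-R.T@t
for v in range(205,300,4):
    u=317; z=d[v,u]; a=np.array([u-K[0,2],v-K[1,2]]); r=np.hypot(*a); th=r/K[0,0]
    X=R.T@(np.array([*(np.tan(th)*a/r),1])*z)+c; print(v,np.round(X,4))
E
```

```text
205 [0.5586 0.1008 0.0935]
209 [0.5603 0.1011 0.0943]
213 [0.5621 0.1013 0.0949]
217 [0.5635 0.1015 0.0967]
221 [0.5652 0.1017 0.0976]
225 [0.5672 0.102  0.0976]
229 [0.5695 0.1023 0.0968]
233 [0.5712 0.1025 0.0976]
237 [0.5807 0.1037 0.0803]
241 [0.5804 0.1037 0.0863]
245 [0.5809 0.1037 0.0901]
249 [0.5806 0.1037 0.0956]
253 [0.5821 0.1039 0.0969]
257 [0.5841 0.1042 0.0974]
261 [0.5858 0.1044 0.0983]
265 [0.5563 0.1007 0.1572]
269 [0.5564 0.1008 0.1592]
273 [0.5579 0.101  0.1589]
277 [0.5592 0.1011 0.1588]
281 [0.5601 0.1012 0.1596]
285 [0.5611 0.1014 0.1601]
289 [0.6042 0.1068 0.0952]
293 [0.6058 0.107  0.0966]
297 [0.6078 0.1073 0.0975]
```

View pics/w12d.png

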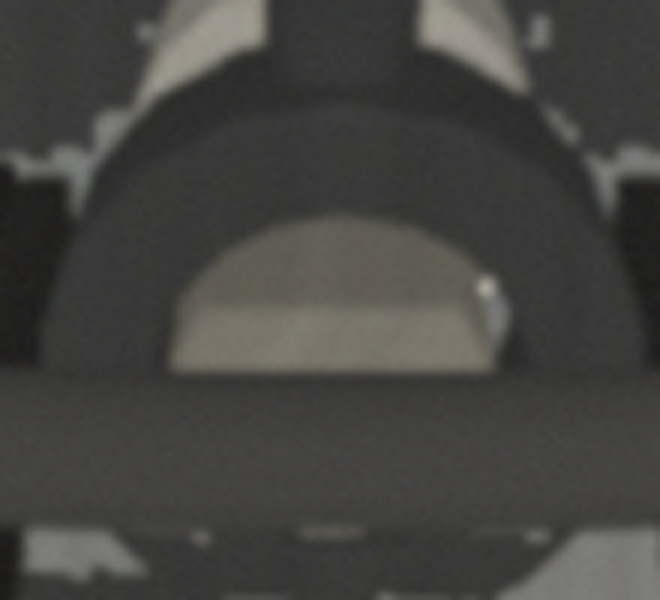

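```bash
python3 -c "
from bench import r
from snap import st
st(); r.close_job(); st()"
```

```text
t 22.15 pos [0.5886 0.1047 0.0714] psi 3.2718 q [-0.065  0.998 -0.    -0.   ] F [ 0.9  0.4 -1.8] M [ 0.08 -0.13 -0.02] w 0.0515 j [ 0.51  0.62 -1.01  1.66  0.56  1.18  1.06]
the job is handed in; nothing more can be done
the job is handed in; nothing more can be done
```

The job is done and handed in at 22.15 s, with the gripper still holding the collar up at 35 N.

**What I did**
- I turned the clamp knob about 1.40 rad anticlockwise, so its toe points to the fixture's -y side.
- I gripped the shaft across its flat and turned it clockwise by 0.668 rad until the flat faced the key guide, with the collar left down.
- I gripped the collar, lifted it 32 mm and turned it about 0.5 rad. From that side I could not see the boss. So I set it back on the bearing, gripped it again from the other side and lifted it 32 mm once more.

**Last checks**
- **Height:** the wrist camera's depth puts the collar top at about 97.4 mm and the shaft end at about 97.5 mm. They agree to roughly 1 mm, which is the noise of the reading. The tool itself rose 31.8 mm.
- **Boss and flat:** the boss lies on the collar's centre line in the picture, within about 0.02 rad of the guide direction. The flat's edge is square to that direction.
- **Forces:** I read 2 N or less at the wrist at the end. The most at any reading was about 10 N, when closing on the knob.
- **Bystanders:** the spare ring, bottle and wrench looked undisturbed in the pictures. I did not measure their positions.
- **Disagreement:** the scene camera put the shaft about 2 mm off from the top camera. I used the position that agreed with the wrist camera and the grip. No check failed.

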